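# Snap the controller board onto its posts

## Task

Lay the green circuit board on the four barbed snap posts in the open instrument base, its white connector over the end where the posts stand farther apart, and let go of it. Then press it down with the fingertips, feeling for each post to click through, until the whole board sits fully home on the shoulders; be firm but not rough, for 20 newtons is plenty and a push well beyond that cracks the board. Do not shift the tube rack, the bottle or the jar.

Things in the scene. Friction and masses are not known exactly. Their poses are not given: they have to be found in the camera images.
- tray: Open grey instrument base, fixed, on levelling feet that hold it 1 to 12 mm off the table, 220 x 170 mm, walls 24 mm high, floor 6 mm thick. Origin: centre of its underside; x along its 220 mm length, z up. In it stand four white snap posts: a, b at its +x end, 76 mm apart (wide end); c, d at its -x end, 56 mm apart (narrow end); 124 mm between the two ends.
- board: Loose green circuit board, 150 x 100 x 4 mm, 0.16 to 0.26 kg. Origin: centre of its underside; x along the 150 mm length, z up (component side). Four 9 mm through holes to match the posts. White connector, 10 x 36 mm, 11 mm tall, at the +x (wide) end. Laid on the posts it rests with its underside about 12 mm above the shoulders and goes no further by its own weight.
- foam: Fixed black foam block, 170 x 120 mm, 20 mm high, on which the board lies at the start; origin at the centre of its underside.
- block_top (a point): Centre of the top of the blue block to hold the board by, at the board's centre: 30 mm along the board's x, 36 mm along its y, 30 mm tall; its top is 34 mm above the board's underside. Beside it along y the board is bare but for specks 2 mm high. A push here loads all posts at once and takes some 30 N, too much.
- post_a (a point): Post a of the tray, +x, +y corner (wide end): centre of its flat shoulder, 22 mm above the tray's underside, where the board's underside comes to rest. Below it a column 14 mm thick; above it a 6 mm pin with a round tip, 23 mm tall in all, and two sprung barb legs flaring out downwards along the tray's x to 13 mm across, ending 5 mm above the shoulder. A hole pushed over them folds them in; then they spring out over the board.
- post_b (a point): Post b of the tray, +x, -y corner (wide end): centre of its flat shoulder, 22 mm above the tray's underside, where the board's underside comes to rest. Built like post a.
- post_c (a point): Post c of the tray, -x, -y corner (narrow end): centre of its flat shoulder, 22 mm above the tray's underside, where the board's underside comes to rest. Built like post a.
- post_d (a point): Post d of the tray, -x, +y corner (narrow end): centre of its flat shoulder, 22 mm above the tray's underside, where the board's underside comes to rest. Built like post a.
- hole_a (a point): Hole a of the board, +x, +y corner (wide end): its centre at the board's underside. Belongs on post a.
- hole_b (a point): Hole b of the board, +x, -y corner (wide end): its centre at the board's underside. Belongs on post b.
- hole_c (a point): Hole c of the board, -x, -y corner (narrow end): its centre at the board's underside. Belongs on post c.
- hole_d (a point): Hole d of the board, -x, +y corner (narrow end): its centre at the board's underside. Belongs on post d.
- pad_a (a point): Round copper pad, 15 mm across, on the board's upper face, 24 mm from hole a towards the middle along the board's length: the bare place to push on to snap post a. It takes about 4 to 18 N, rising; then the post clicks, the push falls off, and the board soon stops hard on the shoulder, some 12 mm below where it rested. The far corner may lift by 8 mm meanwhile.
- pad_b (a point): Round copper pad, 15 mm across, on the board's upper face, 24 mm from hole b towards the middle along the board's length: the bare place to push on to snap post b. Behaves like pad a.
- pad_c (a point): Round copper pad, 15 mm across, on the board's upper face, 24 mm from hole c towards the middle along the board's length: the bare place to push on to snap post c. Behaves like pad a.
- pad_d (a point): Round copper pad, 15 mm across, on the board's upper face, 24 mm from hole d towards the middle along the board's length: the bare place to push on to snap post d. Behaves like pad a.
- rack: Blue test tube rack, 60 x 120 mm, 56 mm high, three capped tubes standing in it up to 98 mm; origin at the centre of its underside. Bystander.
- amber: Amber glass bottle with black cap, 90 mm across, 190 mm high; origin at the centre of its underside. Bystander.
- jar: White jar with red cap, 70 mm across, 110 mm high; origin at the centre of its underside. Bystander.
Mind the look-alikes: they are no part of the job. Of the things that look like the board, the smallest one is meant.

How it is judged (in metres and radians):
On the way:
1. the board lies on the post tips, each hole over its post, and is let go (horizontal distance between hole_a and post_a below 0.006 m and z of hole_a in the frame of post_a below 0.021 m and horizontal distance between hole_b and post_b below 0.006 m and z of hole_b in the frame of post_b below 0.021 m and horizontal distance between hole_c and post_c below 0.006 m and z of hole_c in the frame of post_c below 0.021 m and horizontal distance between hole_d and post_d below 0.006 m and z of hole_d in the frame of post_d below 0.021 m and contact force between the fingers and board below 0.1 N), for 0.2 s.
At the end, for the whole second after the job is handed in: All four holes are on their own posts (within 5 mm sideways) with the board's underside no more than 2 mm above each shoulder, i.e. under the barbs; the board is at rest and let go (z of hole_a in the frame of post_a below 0.002 m and horizontal distance between hole_a and post_a below 0.005 m and z of hole_b in the frame of post_b below 0.002 m and horizontal distance between hole_b and post_b below 0.005 m and z of hole_c in the frame of post_c below 0.002 m and horizontal distance between hole_c and post_c below 0.005 m and z of hole_d in the frame of post_d below 0.002 m and horizontal distance between hole_d and post_d below 0.005 m and linear speed of board below 0.01 m/s and contact force between the fingers and board below 0.1 N); the robot touches nothing.
It fails at once if once a corner is on its way down over the barbs, the fingers bear on the board (a grip counts too) with more than 32 N (contact force between the fingers and board above 32 N and ((z of hole_a in the frame of post_a below 0.007 m and horizontal distance between hole_a and post_a below 0.02 m) or (z of hole_b in the frame of post_b below 0.007 m and horizontal distance between hole_b and post_b below 0.02 m) or (z of hole_c in the frame of post_c below 0.007 m and horizontal distance between hole_c and post_c below 0.02 m) or (z of hole_d in the frame of post_d below 0.007 m and horizontal distance between hole_d and post_d below 0.02 m))).
It fails at once if the board is forced or jammed against the base and its posts: their contact forces, the squeeze of the barbs included, add up to more than 80 N (contact force between board and tray above 80 N).
It fails at once if the tube rack is shifted by more than 20 mm (distance of rack from where it was at the start of the episode above 0.02 m).
It fails at once if the amber bottle is shifted by more than 20 mm (distance of amber from where it was at the start of the episode above 0.02 m).
It fails at once if the jar is shifted by more than 20 mm (distance of jar from where it was at the start of the episode above 0.02 m).
It also fails if it takes over 64 s, if anything falls off the work surface, if the arm or the gripper's body presses on something with over 40 N, if the wrist force passes 120 N, or if a joint passes its speed limit or range.

## Robot

A 6-joint arm with a two-finger parallel gripper is mounted at the origin on the work surface. World frame = base frame: x ahead of the robot, y to its left, z up, the work surface at z = 0. Lengths are in mm, angles in rad, forces in N, time in s.
With the tool pointing down it reaches from about 350 to 875 mm from the base axis. Payload 4.2 kg.
Tool frame: the origin (TCP) lies at the very end of the fingers, on their centre line; the grasp point (between the pads) lies 19 mm behind it; z points along the fingers, y is the direction in which the jaws open and shut (so a half turn about z gives the same grasp; the last joint's range is limited). The gripper opens to 85 mm and grips with 20 to 120 N. Pads are 22 mm wide; open, the fingers measure 114 mm over their backs; the gripper's body (76 mm by 85 mm) begins 54 mm behind the grasp point. The pads swing forward as they close: fully open they stand 13 mm farther back than shut.
Start: joints at [-1.065, 0.385, 0.008, 0, -1.194, -0.259], TCP at [152.706, -606.036, 231.312] pointing down, gripper open.
Joint ranges: [-3.14, 3.14], [-1.21, 2.06], [-1.07, 1.41], [-3.16, 2.05], [-2.99, -0.16], [-3.1, 3.1]. Speed limits (rad/s): [2.79, 2.79, 3.14, 3.14, 3.14, 3.14].

## Interface

Orientations are given as a unit quaternion [x, y, z, w].
In Python, from bench import arm gives the robot as it stands.
- The arm moves only by the tool apply_moves, never from a script. Its argument "plan" is one flat list of numbers, 5 for each row, row after row: the gripper's target within -1 to 1 (shut at 1, half-way at 0, fully open at -1), then the shift along the world's x, y, z in m, then the turn about the world's z in degrees. A call has 1 to 8 rows; each row is the pose to reach, as a shift and turn from the pose commanded when the call began; what a row does not reach only later rows make up. A row lasts 1/12 s, in which the tool goes at most 41.7 mm and 7.16 degrees, less where a joint would pass 70% of its speed; a pose out of reach is approached as far as the arm can. A call with a gripper value outside its range is refused whole. The fingers move at their own pace and stop on an object; the grip force is fixed at half the most. Time passes only in rows, so rows that repeat a pose let the fingers close. It gives the time, the measured TCP pose, the force and the opening at its end, in the units of the state.
- arm.read_state(): the state, without advancing time (a new reading comes with each control period).
- arm.get_image(name): name is "scene" or "side" or "wrist"; returns a dict with "color" (400x640x3 uint8, red, green, blue), "range_z" (400x640 float32, mm along the optical axis (not along the pixel's ray), 0 where there is no reading), "camera_matrix" (3x3 intrinsics, pixels), "camera_from_world" (4x4, takes a point from world to camera coordinates); the wrist camera has in their place "mount" (4x4, takes a point from camera to tool coordinates, whose origin is the TCP and whose axes are the flange's). Camera axes: x right, y down, z forward; pixel columns grow to the right and rows downward; lengths in mm; the calibration is good to about 2 mm. A picture is of the moment at which its call begins: read the wrist's pose just before it.
- arm.job_done(): hands the job in, once; it reports no verdict.
The state is a dict: "clock": time; "joints": joint angles; "joint_vel": joint speeds; "joint_efforts": joint torques, N m; "position": TCP position; "ee_rot": TCP orientation; "contact_force": force on the tool from outside, world axes, zero at the start; "wrist_torque": the same for the moment, N m; "gripper_width": finger opening in mm.
Only numpy, scipy, OpenCV 4.12 (cv2) and the standard library are available. Lean on these libraries where they do the work, as an engineer would, in place of code of your own. Each camera call takes 0.05 s, during which the arm holds its last target.

## Working session

There is one attempt and no reset: what is moved stays moved. The work goes in short steps, Python scripts to look and compute and a tool call to move; the robot and the scene stay as the last step left them, time stands still between calls to the robot, and variables do not carry over. Pictures are saved under pics/ and viewed, and the job is handed in when it is done.

Besides the shell and the picture viewer there is one more tool, called after ">>>" as name(argument=value, ...) on one line, values as JSON. apply_moves: Moves the arm, as the interface text tells. Its arguments: {"type":"object","properties":{"plan":{"type":"array","items":{"type":"number"}}},"required":["plan"]}

```bash
ls; mkdir -p pics; python3 - <<'E'
from bench import arm
import cv2,numpy as np,pickle
print(arm.read_state())
for n in ["scene","side","wrist"]:
    d=arm.get_image(n); pickle.dump(d,open(f"{n}0.pkl","wb"))
    cv2.imwrite(f"pics/{n}0.png",d["color"][:,:,::-1]); print(n,d["camera_matrix"], d.get("camera_from_world"),d.get("mount"))
E
```

```text
pics
{'clock': 0.0, 'joints': array([-1.06538284e+00,  3.85558757e-01,  6.58120045e-03, -5.32665725e-04,
       -1.19401390e+00, -2.58608573e-01]), 'joint_vel': array([ 1.44841983e-03, -1.49846775e-03,  1.15240980e-03, -5.70401309e-04,
       -7.76832299e-05, -7.69434728e-05]), 'joint_efforts': array([ 8.24392864e-04, -3.92287266e+01,  1.88404316e+01,  4.18590099e+00,
       -4.44323858e-03, -2.53357399e-06]), 'position': array([ 152.56790576, -605.46083829,  230.19781411]), 'ee_rot': array([-1.22991899e-01,  9.92407037e-01,  1.11072905e-03, -1.79458851e-04]), 'contact_force': array([-0.23014343, -0.73732574,  0.24596409]), 'wrist_torque': array([0.00074844, 0.01181001, 0.03028542]), 'gripper_width': 85.62048690041357}
scene [[400.26480317   0.         323.44423128]
 [  0.         400.26480317 197.30065767]
 [  0.           0.           1.        ]] [[ 5.58119115e-01  8.29678373e-01  1.16983417e-02 -3.25000935e+02]
 [ 6.40853542e-01 -4.22056672e-01 -6.41229213e-01 -3.08196681e+02]
 [-5.27076647e-01  3.65379204e-01 -7.67260220e-01  1.53947067e+03]
 [ 0.00000000e+00  0.00000000e+00  0.00000000e+00  1.00000000e+00]] None
side [[394.34235157   0.         320.16810663]
 [  0.         394.34235157 197.07670323]
 [  0.           0.           1.        ]] [[-7.65275829e-01 -6.43616722e-01  1.05081453e-02  4.18170562e+02]
 [-4.96839362e-01  5.80217281e-01 -6.45366992e-01  2.92601118e+02]
 [ 4.09271980e-01 -4.99104620e-01 -7.63800383e-01  8.57093080e+02]
 [ 0.00000000e+00  0.00000000e+00  0.00000000e+00  1.00000000e+00]] None
wrist [[305.04909728   0.         321.29234097]
 [  0.         305.04909728 197.88584679]
 [  0.           0.           1.        ]] None [[-3.31389164e-05 -9.55244200e-01 -2.95818386e-01  7.46978509e+01]
 [ 9.99999852e-01 -1.92440309e-04  5.09395577e-04  4.79559456e-01]
 [-5.43524552e-04 -2.95818325e-01  9.55244065e-01 -1.42820969e+02]
 [ 0.00000000e+00  0.00000000e+00  0.00000000e+00  1.00000000e+00]]
```

View pics/scene0.png

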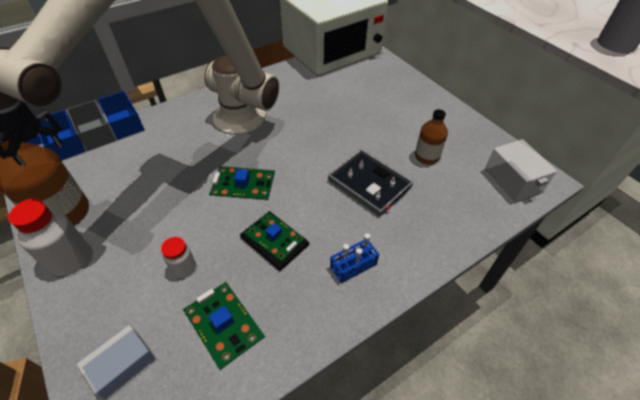

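View pics/side0.png

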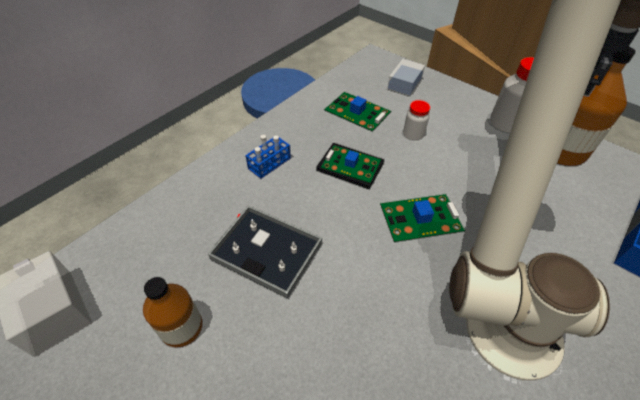

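View pics/wrist0.png

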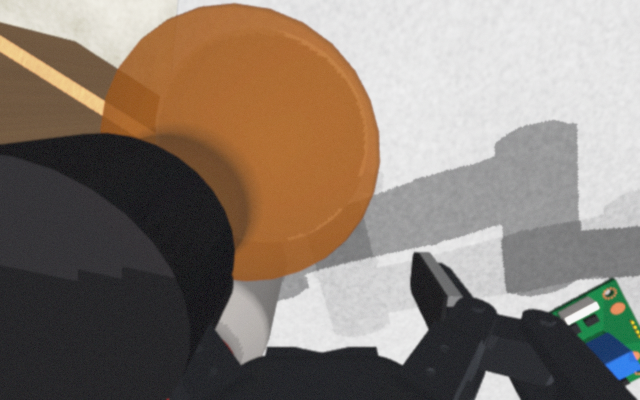

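Candidates for the board in the scene image: A (243,182) on the table, B (274,238) on the black foam, C (224,322) on the table. B looks smallest and is the only one on foam. I'll measure sizes and check close crops.

```bash
cat > h.py <<'E'
import numpy as np,cv2,pickle
from scipy.spatial.transform import Rotation as R
def load(f): return pickle.load(open(f,'rb'))
def wfc(d):
    if 'camera_from_world' in d and d['camera_from_world'] is not None: return np.linalg.inv(d['camera_from_world'])
    T=np.eye(4);T[:3,:3]=R.from_quat(d['st']['ee_rot']).as_matrix();T[:3,3]=d['st']['position']
    return T@d['mount']
def plane(d,u,v,z):
    K=d['camera_matrix'];T=wfc(d);r=T[:3,:3]@np.linalg.inv(K)@np.array([u,v,1.]);o=T[:3,3]
    return o+r*(z-o[2])/r[2]
def cloud(d):
    K=d['camera_matrix'];T=wfc(d);Z=d['range_z'];v,u=np.mgrid[:Z.shape[0],:Z.shape[1]]
    P=np.stack([(u-K[0,2])/K[0,0]*Z,(v-K[1,2])/K[1,1]*Z,Z],-1)@T[:3,:3].T+T[:3,3]
    P[Z==0]=np.nan; return P
def proj(d,p):
    q=(np.linalg.inv(wfc(d))@np.append(p,1))[:3];q=d['camera_matrix']@q;return q[:2]/q[2]
def crop(d,x0,y0,x1,y1,f,name):
    cv2.imwrite(name,cv2.resize(d['color'][y0:y1,x0:x1,::-1],None,fx=f,fy=f,interpolation=cv2.INTER_CUBIC))
def snap(n,f):
    from bench import arm
    st=arm.read_state();d=arm.get_image(n);d['st']=st;pickle.dump(d,open(f,'wb'));return d
E
python3 - <<'E'
from h import *
s=load('scene0.pkl');t=load('side0.pkl')
crop(s,200,150,320,280,5,'pics/c1.png'); crop(t,190,130,350,300,4,'pics/c2.png')
for d,nm in((s,'scene'),(t,'side')):
    P=cloud(d);hsv=cv2.cvtColor(d['color'],cv2.COLOR_RGB2HSV)
    m=((hsv[...,0]>50)&(hsv[...,0]<80)&(hsv[...,1]>120)&(hsv[...,2]>40)).astype(np.uint8)
    m=cv2.morphologyEx(m,cv2.MORPH_CLOSE,np.ones((9,9)))
    n,l,st,c=cv2.connectedComponentsWithStats(m)
    for i in range(1,n):
        if st[i,4]<300: continue
        q=P[l==i];q=q[~np.isnan(q[:,0])]
        r=cv2.minAreaRect(q[:,:2].astype(np.float32));print(nm,c[i].round(),r,np.median(q[:,2]))
    # obstacles: heights
    for nm2,(u,v) in (dict(jar=(174,247),rack=(355,255),amber=(438,117),tray=(370,180),bigb=(40,180),bigjar=(30,215)).items() if nm=='scene' else dict(jar=(419,107),rack=(268,150),amber=(155,290),tray=(265,250)).items()):
        print(nm2,P[v,u].round())
E
```

```text
scene [244. 184.] ((316.58294677734375, -142.85121154785156), (187.69342041015625, 128.34652709960938), 50.70734405517578) 6.347555832327089
scene [273. 237.] ((570.167724609375, -164.05059814453125), (152.43675231933594, 103.9939956665039), 14.433917999267578) 24.949415055315967
scene [224. 326.] ((717.7600708007812, -397.9123229980469), (189.38919067382812, 124.30923461914062), 4.934123992919922) 5.8766815102538885
jar [ 516. -420.  112.]
rack [766. -21.  54.]
amber [566. 443. 187.]
tray [544. 210.  14.]
bigb [ 195. -637.  204.]
bigjar [ 317. -674.  214.]
side [357. 112.] ((715.97900390625, -396.6090393066406), (189.88754272460938, 130.96829223632812), 5.1477580070495605) 4.617879329067023
side [352. 165.] ((569.8944702148438, -166.74827575683594), (155.55081176757812, 111.67987060546875), 16.190631866455078) 23.44118608365153
side [419. 219.] ((313.6866149902344, -140.5583953857422), (190.79290771484375, 129.00503540039062), 51.233577728271484) 5.085777129408257
jar [ 508. -416.  109.]
rack [764. -24.  54.]
amber [549. 461. 186.]
tray [549. 207.  16.]
```

View pics/c1.png

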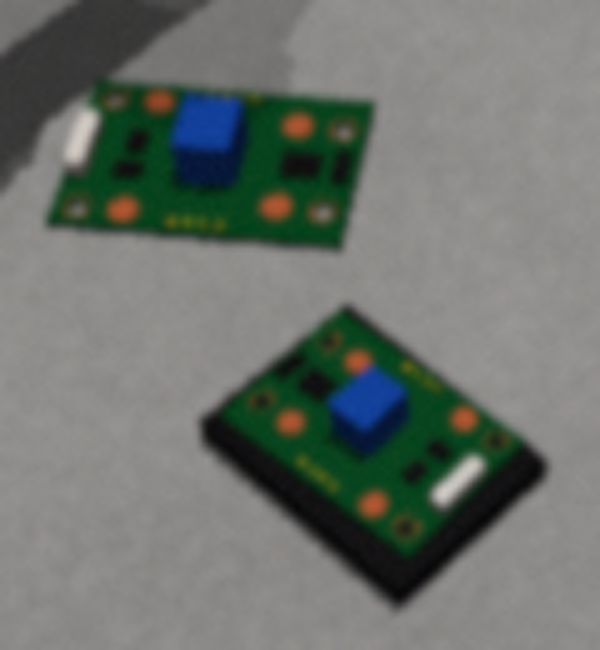

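View pics/c2.png

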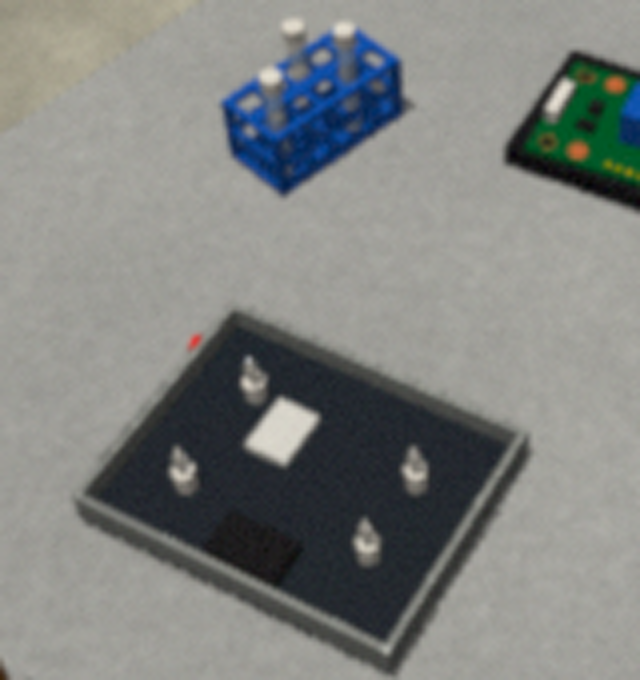

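The board is B: about 152x104 mm against 188x128 for the other two, and its top is at z≈24 as the foam implies. I'll raise the tool clear of the bottle first, then work out the board yaw.

>>> apply_moves(plan=[-1,0,0,0.03,0,-1,0,0,0.06,0,-1,0,0,0.09,0,-1,0,0,0.12,0])

```text
clock: 0.48
position: [152.6, -605.7, 352.2]
ee_rot: [-0.123, 0.992, 0.001, -0.0]
contact_force: [-0.5, -0.0, 0.4]
gripper_width: 85.4
```

```bash
python3 - <<'E'
from h import *
s=load('scene0.pkl');t=load('side0.pkl')
# scene crop c1 : scale 5 off (200,150); holes & connector
f=lambda x,y,z:plane(s,200+x/5-.4,150+y/5-.4,z)[:2].round(1)
for n,(x,y) in dict(h1=(332,342),h2=(262,400),h3=(497,440),h4=(405,527),p1=(358,361),p2=(291,422),p3=(464,419),p4=(374,503)).items(): print(n,f(x,y,24))
print('conn',f(459,480,35))
g=lambda x,y,z:plane(t,190+x/4-.4,130+y/4-.4,z)[:2].round(1)
for n,(x,y) in dict(q1=(250,360),q2=(180,450),q3=(415,450),q4=(366,522)).items(): print(n,g(x,y,48))
E
```

```text
h1 [ 500.9 -153.3]
h2 [ 515.7 -207.9]
h3 [ 615.6 -107.9]
h4 [ 637.1 -181.5]
p1 [ 521.8 -147.2]
p2 [ 538.9 -201.1]
p3 [ 592.5 -116.2]
p4 [ 613.8 -188.2]
conn [ 633.5 -143.6]
q1 [620.3 177.3]
q2 [603.2 250.9]
q3 [496.5 159.9]
q4 [484.4 214.9]
```

>>> apply_moves(plan=[-1,0.028,0.029,0,0,-1,0.056,0.058,0,0,-1,0.084,0.087,0,0,-1,0.112,0.116,0,0,-1,0.14,0.145,0,1,-1,0.168,0.174,0,2,-1,0.196,0.203,0,3,-1,0.224,0.232,0,3])

```text
clock: 1.15
position: [377.5, -372.2, 351.2]
ee_rot: [-0.149, 0.989, 0.0, -0.0]
contact_force: [1.1, -0.3, 0.1]
gripper_width: 85.3
```

>>> apply_moves(plan=[-1,0.028,0.029,-0.01,0,-1,0.056,0.058,-0.03,0,-1,0.084,0.087,-0.05,0,-1,0.112,0.116,-0.07,0,-1,0.14,0.145,-0.09,0,-1,0.168,0.174,-0.11,0,-1,0.193,0.208,-0.12,0,-1,0.193,0.208,-0.12,0])

```text
clock: 1.82
position: [570.9, -162.6, 228.2]
ee_rot: [-0.15, 0.989, 0.001, -0.002]
contact_force: [-0.3, 0.5, -0.0]
gripper_width: 85.6
```

```bash
python3 - <<'E'
from h import *
d=snap('wrist','w1.pkl');print(d['st']['position'],d['st']['ee_rot'],d['st']['clock'])
cv2.imwrite('pics/w1.png',d['color'][:,:,::-1])
E
```

```text
[ 570.90347658 -162.62031946  228.15356125] [-1.50391348e-01  9.88624385e-01  8.20171939e-04 -1.89599058e-03] 1.8167
```

View pics/w1.png

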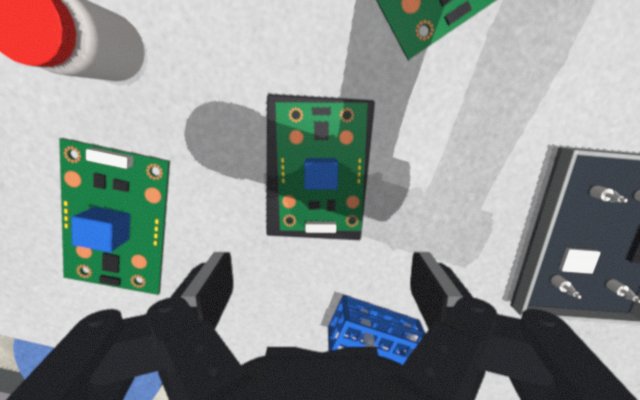

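The wrist picture shows the board at (320,165) on its black foam, connector at the bottom (320,228). The larger board C lies left at (115,215) and the tray is at right. Taking enlarged crop for the holes.

```bash
python3 - <<'E'
from h import *
d=load('w1.pkl'); crop(d,255,85,385,245,4.8,'pics/w1c.png')
hsv=cv2.cvtColor(d['color'],cv2.COLOR_RGB2HSV)
P=cloud(d)
print('board z',np.nanmedian(P[150:165,345:355,2]),'block top',P[172,320],'table',P[300,280],P[60,230])
E
```

```text
board z 24.051286240815955 block top [ 565.54854654 -164.69406066   53.52560571] table [ 7.70066548e+02 -1.60720426e+02 -7.43761135e-02] [ 4.84608740e+02 -2.95098045e+02  1.36106975e-01]
```

View pics/w1c.png

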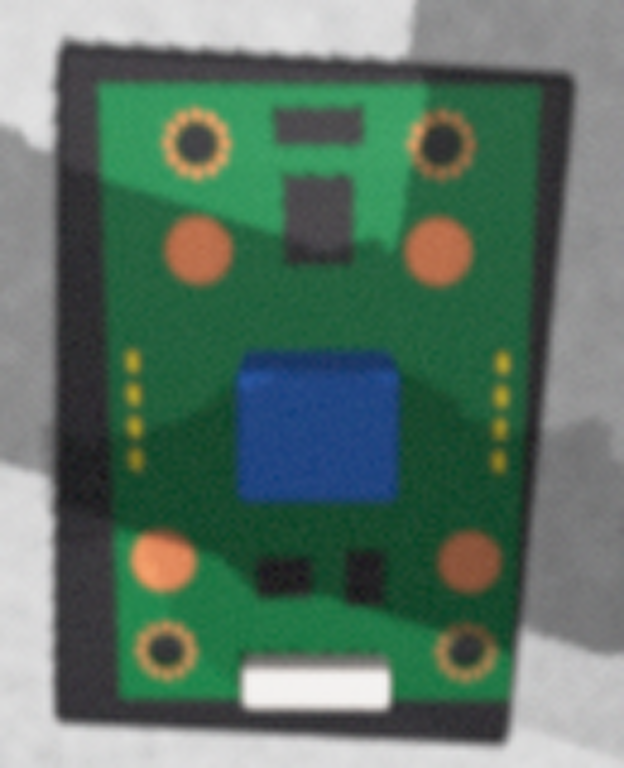

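```bash
cat >> h.py <<'E'
M4=np.array([[62,38],[62,-38],[-62,-28],[-62,28]],float)
def fit(W,M=M4):
    W=np.array(W)[:,:2];mw=W.mean(0);mm=M.mean(0);a=(M-mm);b=(W-mw)
    th=np.arctan2((a[:,0]*b[:,1]-a[:,1]*b[:,0]).sum(),(a*b).sum())
    c,s=np.cos(th),np.sin(th);Rm=np.array([[c,-s],[s,c]]);o=mw-Rm@mm
    return o,np.degrees(th),(M@Rm.T+o-W)
E
python3 - <<'E'
from h import *
d=load('w1.pkl');f=lambda x,y:plane(d,255+(x+.5)/4.8-.5,85+(y+.5)/4.8-.5,24)
o,th,e=fit([f(466,650),f(166,650),f(197,143),f(442,143)]);print(o,th,e.round(1))
# block top corners
g=lambda x,y:plane(d,255+(x+.5)/4.8-.5,85+(y+.5)/4.8-.5,54)
q=np.array([g(240,372),g(398,372),g(398,500),g(240,500)]);print(q.round(1),q.mean(0))
r=R.from_quat(d['st']['ee_rot']).as_matrix();print(r.round(4), np.degrees(np.arctan2(r[1,1],r[0,1]))-90)
E
```

```text
[ 569.02070335 -162.70038864] 16.966767541717612 [[ 0.1  0.1]
 [-0.2  0.1]
 [-0.1 -0.1]
 [ 0.2 -0.1]]
[[ 560.1 -183.3   54. ]
 [ 549.9 -150.3   54. ]
 [ 577.4 -141.2   54. ]
 [ 588.  -175.1   54. ]] [ 568.85508365 -162.48213903   54.        ]
[[-0.9548 -0.2974 -0.004 ]
 [-0.2974  0.9548  0.0011]
 [ 0.0035  0.0022 -1.    ]] 17.299030141303902
```

>>> apply_moves(plan=[-1,-0.002,0,-0.04,-0.3,-1,-0.002,0,-0.08,-0.3,-1,-0.002,0,-0.12,-0.3,-1,-0.002,0,-0.15,-0.3,-1,-0.002,0,-0.17,-0.3,-1,-0.002,0,-0.185,-0.3,-1,-0.002,0,-0.193,-0.3,-1,-0.002,0,-0.193,-0.3])

```text
clock: 2.53
position: [566.4, -166.3, 36.6]
ee_rot: [-0.146, 0.989, 0.0, -0.002]
contact_force: [0.3, 0.8, -0.1]
gripper_width: 85.2
```

```bash
python3 - <<'E'
from h import *
d=snap('wrist','w2.pkl');print(d['st']['position'],d['st']['contact_force'])
cv2.imwrite('pics/w2.png',d['color'][:,:,::-1])
d=snap('side','s2.pkl');crop(d,270,60,430,220,4,'pics/s2.png')
E
```

```text
[ 566.38483225 -166.34830517   36.57681384] [ 0.28941819  0.80714666 -0.06430501]
```

View pics/w2.png

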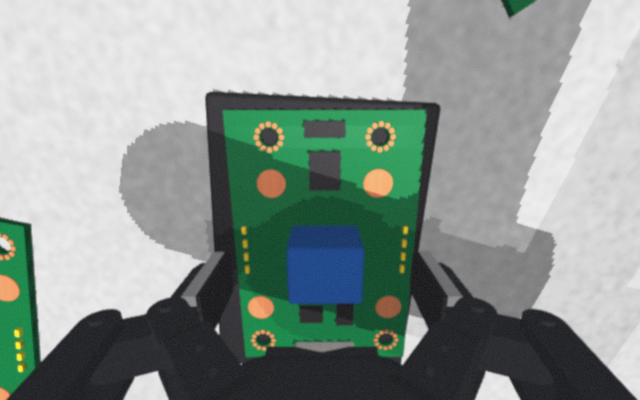

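View pics/s2.png

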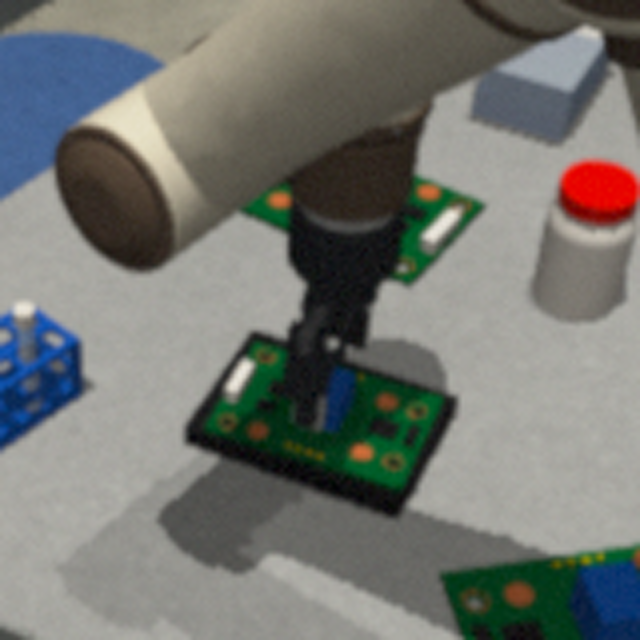

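>>> apply_moves(plan=[-1,0.0026,0.0037,-0.003,0.2,-1,0.0026,0.0037,-0.0065,0.2,-1,0.0026,0.0037,-0.0065,0.2,-1,0.0026,0.0037,-0.0065,0.2,-1,0.0026,0.0037,-0.0065,0.2])

```text
clock: 3.05
position: [570.5, -162.3, 32.2]
ee_rot: [-0.148, 0.989, -0.0, 0.0]
contact_force: [-0.7, 0.7, 0.0]
gripper_width: 85.2
```

>>> apply_moves(plan=[-1,0,0,0,0,-1,0,0,0,0])

```text
clock: 3.22
position: [570.4, -162.4, 32.0]
ee_rot: [-0.148, 0.989, -0.0, 0.0]
contact_force: [-0.3, -0.1, -0.1]
gripper_width: 85.2
```

>>> apply_moves(plan=[-1,0,0,0,0,-1,0,0,0,0])

```text
clock: 3.38
position: [570.3, -162.4, 31.8]
ee_rot: [-0.148, 0.989, 0.0, 0.0]
contact_force: [-0.1, 0.0, 0.1]
gripper_width: 85.7
```

>>> apply_moves(plan=[-1,-0.0012,0,-0.003,0,-1,-0.0012,0,-0.003,0,0.5,-0.0012,0,-0.003,0,1,-0.0012,0,-0.003,0,1,-0.0012,0,-0.003,0,1,-0.0012,0,-0.003,0,1,-0.0012,0,-0.003,0,1,-0.0012,0,-0.003,0])

```text
clock: 4.05
position: [569.6, -162.4, 29.2]
ee_rot: [-0.148, 0.989, -0.0, 0.001]
contact_force: [0.1, -0.5, 1.5]
gripper_width: 35.1
```

>>> apply_moves(plan=[1,0,0,0,0,1,0,0,0,0,1,0,0,0,0])

```text
clock: 4.3
position: [569.6, -162.4, 29.2]
ee_rot: [-0.148, 0.989, -0.0, 0.001]
contact_force: [0.8, -0.4, 3.6]
gripper_width: 34.6
```

>>> apply_moves(plan=[1,0,0,0.01,0,1,0,0,0.03,0,1,0,0,0.06,0,1,0,0,0.09,0,1,0,0,0.12,0,1,0,0,0.15,0,1,0.01,0.03,0.18,0,1,0.02,0.06,0.2,0])

```text
clock: 4.97
position: [588.6, -103.1, 231.6]
ee_rot: [-0.146, 0.989, -0.0, 0.001]
contact_force: [0.6, 0.0, -2.2]
gripper_width: 34.7
```

>>> apply_moves(plan=[1,0.02,0.035,0.01,0,1,0.04,0.07,0.02,0,1,0.06,0.105,0.02,0,1,0.08,0.14,0.02,0,1,0.1,0.175,0.02,0,1,0.12,0.21,0.02,0,1,0.13,0.245,0.02,-1,1,0.13,0.28,0.02,-2])

```text
clock: 5.63
position: [719.7, 179.2, 246.5]
ee_rot: [-0.13, 0.992, -0.0, -0.002]
contact_force: [0.8, 1.1, -1.0]
gripper_width: 34.6
```

>>> apply_moves(plan=[1,0,0.015,0,-2,1,0,0.03,0,-3,1,0,0.03,0,-3,1,0,0.03,0,-3,1,0,0.03,0,-3])

```text
clock: 6.05
position: [718.6, 207.0, 248.3]
ee_rot: [-0.105, 0.994, -0.0, -0.001]
contact_force: [-0.1, 0.2, -1.5]
gripper_width: 34.9
```

```bash
python3 - <<'E'
from h import *
d=snap('wrist','w3.pkl');print(d['st']['position'],d['st']['contact_force'],d['st']['gripper_width'],abs(d['st']['joint_vel']).max())
cv2.imwrite('pics/w3.png',d['color'][:,:,::-1])
d=snap('side','s3.pkl');cv2.imwrite('pics/s3.png',d['color'][:,:,::-1])
E
```

```text
[718.62170219 207.01068043 248.291943  ] [-0.10147091  0.20894323 -1.45845276] 34.93499996844718 0.01417868748486776
```

View pics/w3.png

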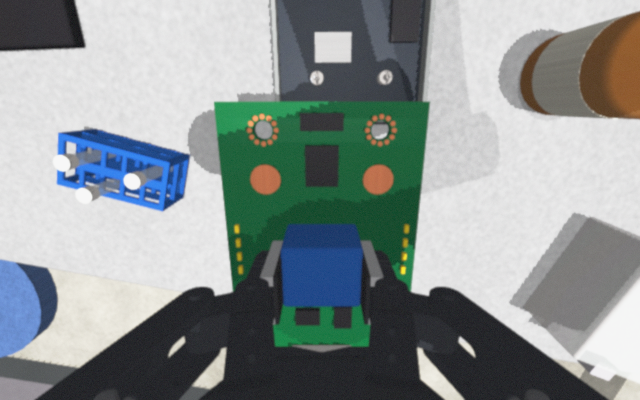

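View pics/s3.png

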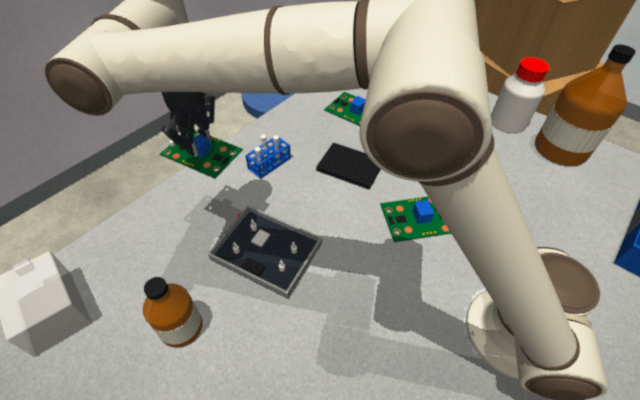

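>>> apply_moves(plan=[1,-0.022,-0.03,0,0,1,-0.044,-0.06,0,0,1,-0.066,-0.09,0,0,1,-0.088,-0.12,0,0,1,-0.11,-0.15,0,0,1,-0.132,-0.175,0,0,1,-0.15,-0.19,0,0,1,-0.15,-0.19,0,0])

```text
clock: 6.82
position: [565.3, 13.8, 250.1]
ee_rot: [-0.103, 0.995, 0.0, -0.0]
contact_force: [-0.8, 0.5, -2.0]
gripper_width: 35.2
```

>>> apply_moves(plan=[1,0,0,0,0,1,0,0,0,0,1,0,0,0,0])

```text
clock: 7.07
position: [569.8, 17.9, 248.9]
ee_rot: [-0.105, 0.994, 0.0, 0.0]
contact_force: [-0.3, -0.7, -1.4]
gripper_width: 35.0
```

```bash
python3 - <<'E'
from h import *
d=snap('wrist','w4.pkl');print(d['st']['position'],d['st']['contact_force'],d['st']['gripper_width'],abs(d['st']['joint_vel']).max())
cv2.imwrite('pics/w4.png',d['color'][:,:,::-1])
crop(d,400,60,600,260,3,'pics/w4c.png')
E
```

```text
[569.7501442   17.90004343 248.89121852] [-0.30986403 -0.66465824 -1.36746291] 34.97027793162359 0.01257116228506587
```

View pics/w4.png

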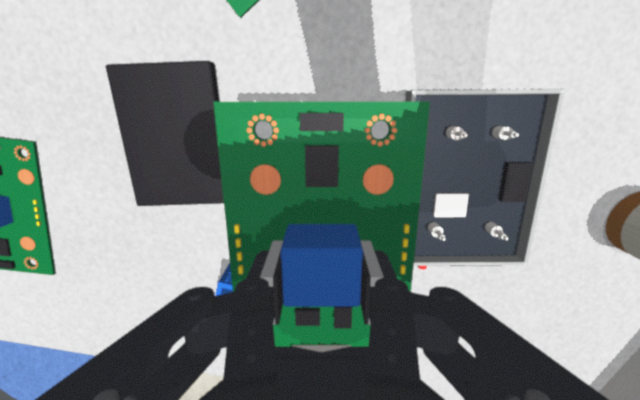

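All four posts are visible at right: (457,133), (506,133), (437,232), (497,232). I'll enlarge this for the tips and use the depth to get the tray height.

```bash
python3 - <<'E'
from h import *
d=load('w4.pkl');P=cloud(d)
print('floor',np.nanmedian(P[160:190,470:490,2]),'table',np.nanmedian(P[60:80,560:600,2]),np.nanmedian(P[300:320,440:500,2]),'wall',[P[v,u].round(1) for v,u in((95,480),(150,551),(210,542),(258,470))])
crop(d,420,110,540,260,5,'pics/w4c.png')
E
```

```text
floor 14.616203421700135 table 0.23800094332517574 307.3696244838594 wall [array([448.7, 182.8,  14.9]), array([491.5, 278.4,  32.2]), array([569.3, 324.6,   1.6]), array([649.3, 240.3,  23.6])]
```

View pics/w4c.png

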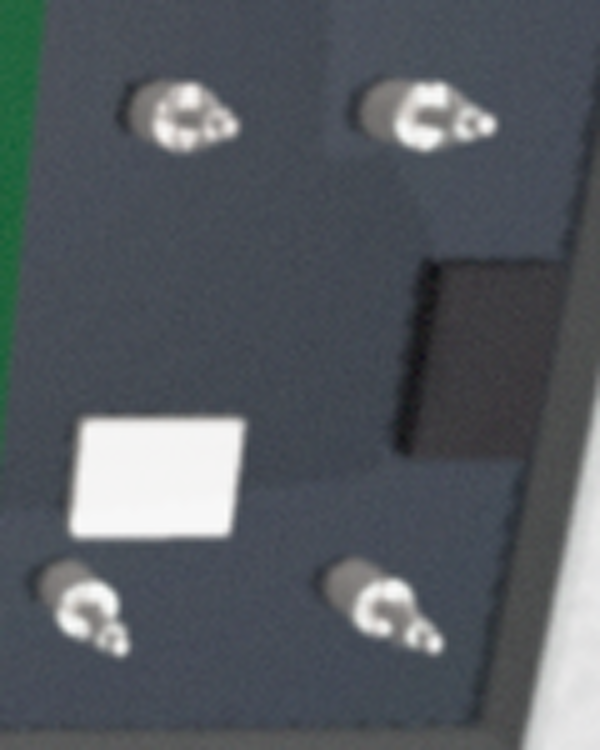

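```bash
python3 - <<'E'
from h import *
d=load('w4.pkl');f=lambda x,y,z:plane(d,420+(x+.5)/5-.5,110+(y+.5)/5-.5,z)
for z in (50.5,51.5,53):
  o,th,e=fit([f(434,642,z),f(120,644,z),f(230,124,z),f(486,124,z)]);print('tips',z,o,th,e.round(1).tolist())
for z in (30.4,):
  o,th,e=fit([f(383,607,z),f(86,607,z),f(184,117,z),f(427,117,z)]);print('shoulder',o,th,e.round(1).tolist())
# board in hand
g=lambda u,v,z:plane(d,u,v,z)
r=R.from_quat(d['st']['ee_rot']).as_matrix();print('yaw',np.degrees(np.arctan2(-r[0,1],r[1,1])))
P=cloud(d);print('board z',np.nanmedian(P[195:215,270:370,2]),np.nanmedian(P[205:215,240:260,2]),np.nanmedian(P[205:215,390:400,2]),np.nanmedian(P[108:114,260:290,2]))
crop(d,210,95,440,275,3.4,'pics/w4b.png')
E
```

```text
tips 50.5 [550.38308382 206.06364275] 12.377205341946338 [[-0.2, -0.4], [-0.4, 0.2], [0.5, 0.3], [0.2, -0.1]]
tips 51.5 [550.22512879 205.46778766] 12.377205341946352 [[-0.1, -0.3], [-0.2, 0.1], [0.3, 0.2], [0.0, -0.1]]
tips 53 [549.98819625 204.57400501] 12.377205341946349 [[0.1, -0.0], [0.1, 0.0], [0.1, 0.0], [-0.3, -0.0]]
shoulder [550.43514302 204.64375973] 12.364132859145307 [[0.0, -0.2], [0.4, 0.1], [-0.1, 0.4], [-0.3, -0.3]]
yaw 12.0425883596548
board z 243.81678111680537 243.70484836089014 243.94991985310062 243.833967554458
```

View pics/w4b.png

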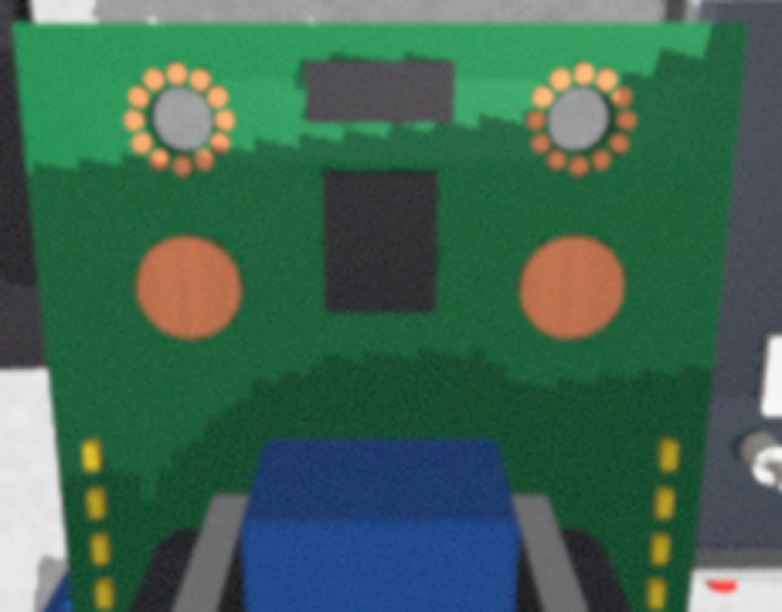

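```bash
python3 - <<'E'
from h import *
d=load('w4.pkl');f=lambda x,y,z=243.8:plane(d,210+(x+.5)/3.4-.5,95+(y+.5)/3.4-.5,z)
o,th,e=fit([f(181,120),f(581,119),f(572,287),f(189,287)],np.array([[-62,-28],[-62,28],[-38,28],[-38,-28.]]));print(o,th,e.round(1).tolist(),o-d['st']['position'][:2])
E
```

```text
[568.85939381  18.50638176] 12.07260761189861 [[-0.0, -0.1], [0.1, 0.1], [-0.0, -0.0], [-0.0, 0.1]] [-0.89075039  0.60633833]
```

>>> apply_moves(plan=[1,-0.004,0.035,0,0.3,1,-0.008,0.07,-0.02,0.3,1,-0.012,0.105,-0.05,0.3,1,-0.015,0.14,-0.08,0.3,1,-0.0188,0.17,-0.11,0.3,1,-0.0188,0.1864,-0.14,0.3,1,-0.0188,0.1864,-0.16,0.3,1,-0.0188,0.1864,-0.16,0.3])

```text
clock: 7.78
position: [547.0, 204.5, 82.7]
ee_rot: [-0.109, 0.994, -0.002, -0.005]
contact_force: [-0.1, -0.8, -3.3]
gripper_width: 34.8
```

>>> apply_moves(plan=[1,0,0,0,0,1,0,0,0,0,1,0,0,0,0,1,0,0,0,0])

```text
clock: 8.12
position: [551.5, 204.1, 90.9]
ee_rot: [-0.107, 0.994, 0.001, 0.002]
contact_force: [0.2, -0.1, -1.6]
gripper_width: 35.1
```

>>> apply_moves(plan=[1,0,0,0,0,1,0,0,0,0,1,0,0,0,0,1,0,0,0,0])

```text
clock: 8.45
position: [550.4, 203.9, 89.2]
ee_rot: [-0.107, 0.994, 0.0, 0.0]
contact_force: [0.1, -0.4, -1.0]
gripper_width: 34.8
```

```bash
python3 - <<'E'
from h import *
d=snap('wrist','w5.pkl');print(d['st']['position'],d['st']['ee_rot'],d['st']['contact_force'],d['st']['gripper_width'])
crop(d,180,70,480,290,2.6,'pics/w5.png')
E
```

```text
[550.40858269 203.91104747  89.18446423] [-1.07353355e-01  9.94220889e-01  1.31281844e-04  2.51212050e-04] [ 0.12626516 -0.38859083 -0.95807999] 34.75964247399486
```

View pics/w5.png

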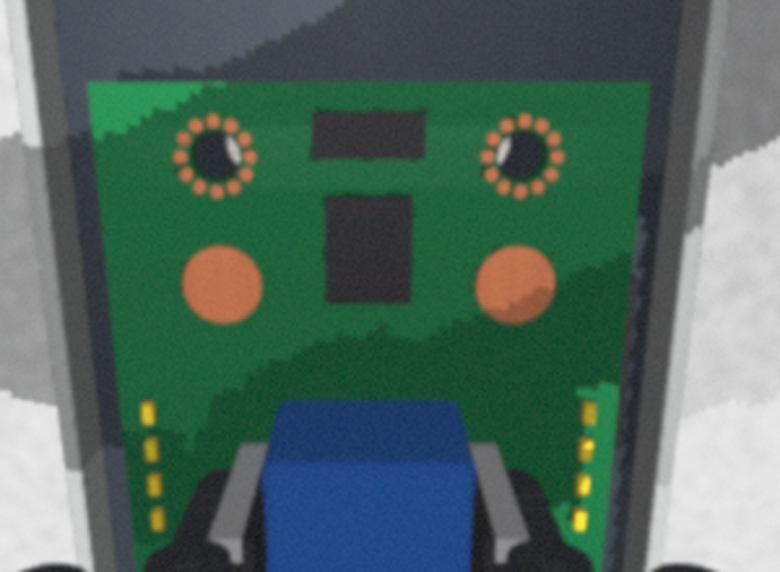

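```bash
python3 - <<'E'
from h import *
d=load('w5.pkl');f=lambda x,y,z:plane(d,180+(x+.5)/2.6-.5,70+(y+.5)/2.6-.5,z)[:2]
zt=d['st']['position'][2]-5.1
th=np.radians(12.37);Rm=np.array([[np.cos(th),-np.sin(th)],[np.sin(th),np.cos(th)]])
c,dd=[Rm@m+[550.2,204.7] for m in ([-62,-28],[-62,28])]
for n,p,u in(('c',c,(216,157)),('d',dd,(523,156))):
    print(n,'post expected',p.round(1),'hole now',f(*u,zt).round(1), 'post crop px expected',((proj(d,[*p,52])-[180,70]+.5)*2.6).round(0))
E
```

```text
c post expected [495.6 164.1] hole now [495. 164.] post crop px expected [243. 148.]
d post expected [483.6 218.8] hole now [482.9 218.7] post crop px expected [496. 148.]
```

>>> apply_moves(plan=[1,0.0006,0.0002,-0.01,0,1,0.0006,0.0002,-0.018,0,1,0.0006,0.0002,-0.024,0,1,0.0006,0.0002,-0.026,0,1,0.0006,0.0002,-0.026,0,1,0.0006,0.0002,-0.026,0,1,0.0006,0.0002,-0.026,0])

```text
clock: 9.08
position: [551.2, 204.4, 63.0]
ee_rot: [-0.108, 0.994, 0.0, 0.0]
contact_force: [0.4, 0.3, -2.1]
gripper_width: 34.6
```

```bash
python3 - <<'E'
from h import *
d=snap('wrist','w6.pkl');print(d['st']['position'],d['st']['ee_rot'],d['st']['contact_force'],d['st']['gripper_width'])
crop(d,180,70,480,290,2.6,'pics/w6.png')
E
```

```text
[551.16284551 204.41332124  62.98108129] [-1.07580183e-01  9.94196381e-01  5.18227657e-05  2.38901436e-04] [ 0.35765206  0.26920142 -2.06441471] 34.57607562430735
```

View pics/w6.png

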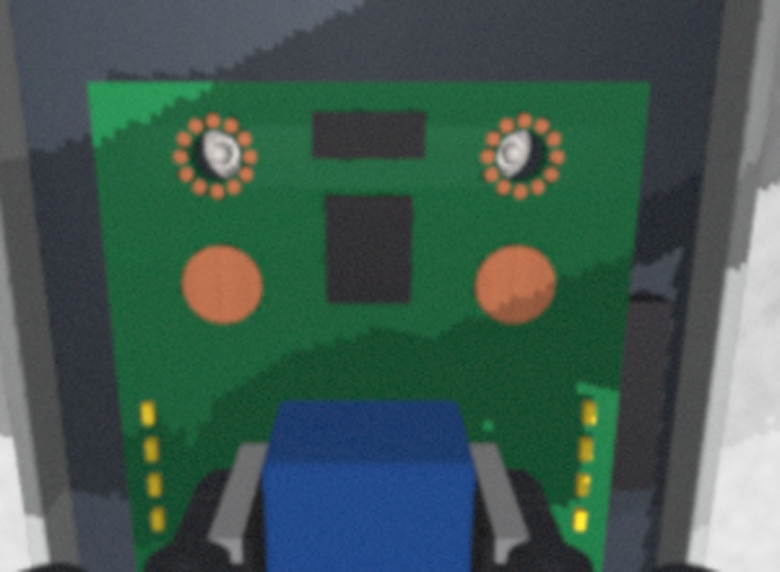

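>>> apply_moves(plan=[1,-0.0004,0,-0.004,0,1,-0.0004,0,-0.007,0,1,-0.0004,0,-0.008,0,1,-0.0004,0,-0.008,0,1,-0.0004,0,-0.008,0])

```text
clock: 9.55
position: [550.5, 204.2, 54.7]
ee_rot: [-0.108, 0.994, -0.0, -0.0]
contact_force: [0.2, -0.6, -1.6]
gripper_width: 34.6
```

>>> apply_moves(plan=[1,0,0,-0.001,0,1,0,0,-0.002,0,1,0,0,-0.002,0,1,0,0,-0.002,0])

```text
clock: 9.88
position: [550.6, 204.3, 52.8]
ee_rot: [-0.108, 0.994, 0.0, 0.0]
contact_force: [0.2, 0.9, -2.4]
gripper_width: 34.6
```

>>> apply_moves(plan=[1,0,0,-0.0007,0,1,0,0,-0.0013,0,1,0,0,-0.0013,0,1,0,0,-0.0013,0])

```text
clock: 10.22
position: [550.7, 204.4, 51.6]
ee_rot: [-0.108, 0.994, 0.0, 0.0]
contact_force: [0.1, 0.5, -2.7]
gripper_width: 35.1
```

>>> apply_moves(plan=[1,0,0,-0.0005,0,1,0,0,-0.001,0,1,0,0,-0.001,0,1,0,0,-0.001,0])

```text
clock: 10.55
position: [551.0, 204.5, 50.7]
ee_rot: [-0.108, 0.994, 0.0, 0.001]
contact_force: [1.5, 0.6, -1.2]
gripper_width: 35.0
```

>>> apply_moves(plan=[1,0,0,-0.0005,0,1,0,0,-0.001,0,1,0,0,-0.001,0,1,0,0,-0.001,0])

```text
clock: 10.88
position: [551.1, 204.5, 49.9]
ee_rot: [-0.108, 0.994, 0.0, 0.001]
contact_force: [2.2, 0.1, 1.2]
gripper_width: 34.7
```

>>> apply_moves(plan=[0.4,0,0,0,0,0,0,0,0,0,-0.3,0,0,0,0,-0.3,0,0,0,0,-0.3,0,0,0,0,-0.3,0,0,0,0])

```text
clock: 11.38
position: [550.1, 204.0, 49.2]
ee_rot: [-0.107, 0.994, -0.0, -0.0]
contact_force: [-0.3, 0.0, 0.2]
gripper_width: 55.5
```

```bash
python3 - <<'E'
from h import *
d=snap('wrist','w7.pkl');print(d['st']['position'],d['st']['contact_force'],d['st']['gripper_width'])
crop(d,140,70,500,320,2.2,'pics/w7.png')
d=snap('side','s7.pkl');crop(d,190,170,340,300,5,'pics/s7.png')
E
```

```text
[550.1089349  204.04363917  49.21264735] [-0.26183534  0.0167284   0.18263003] 55.545127393074594
```

View pics/w7.png

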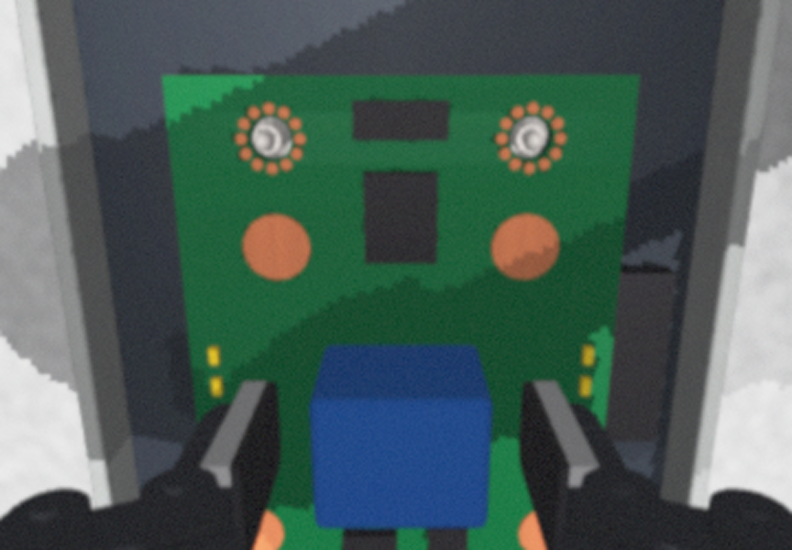

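View pics/s7.png

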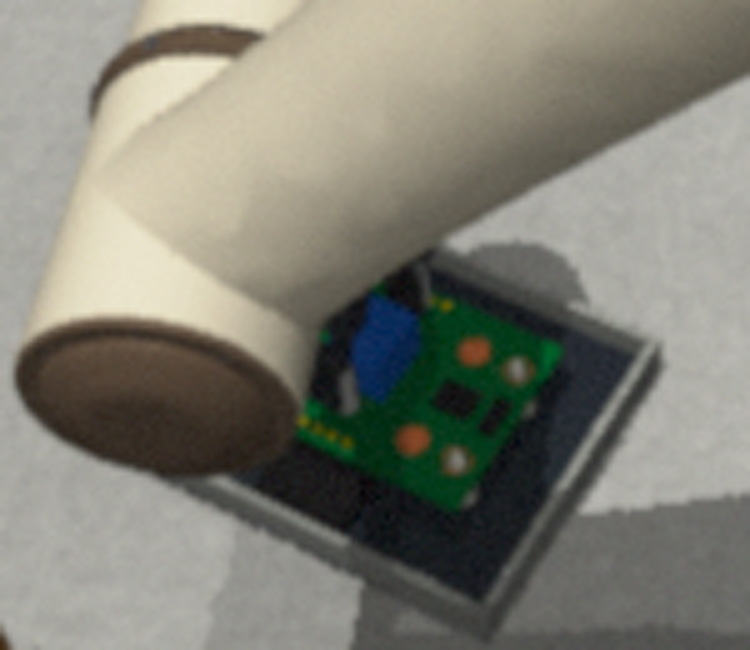

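The board now rests on the posts with pins c and d showing in their holes, and the fingers are clear of it. I'll rise and look at the whole board.

>>> apply_moves(plan=[-0.3,0,0,0.01,0,-0.3,0,0,0.035,0,0,0,0,0.07,0,0.5,0,0,0.105,0,1,0,0,0.14,0,1,0,0,0.16,0,1,0,0,0.16,0,1,0,0,0.16,0])

```text
clock: 12.15
position: [550.9, 204.6, 211.8]
ee_rot: [-0.107, 0.994, 0.001, 0.002]
contact_force: [0.1, -0.1, -0.8]
gripper_width: 0.3
```

>>> apply_moves(plan=[1,0,0,0,0,1,0,0,0,0,1,0,0,0,0,1,0,0,0,0,1,0,0,0,0])

```text
clock: 12.57
position: [550.3, 204.1, 208.7]
ee_rot: [-0.107, 0.994, -0.0, -0.001]
contact_force: [-0.7, 0.2, -0.1]
gripper_width: -0.0
```

```bash
python3 - <<'E'
from h import *
d=snap('wrist','w8.pkl');print(d['st']['position'],d['st']['ee_rot'],d['st']['contact_force'],d['st']['gripper_width'])
cv2.imwrite('pics/w8.png',d['color'][:,:,::-1])
crop(d,240,80,400,260,3.3,'pics/w8c.png')
E
```

```text
[550.31529634 204.12703371 208.6718637 ] [-1.07493930e-01  9.94205385e-01 -4.30183465e-04 -7.22326083e-04] [-0.68454324  0.16879096 -0.0851639 ] -0.028182100104885456
```

View pics/w8.png

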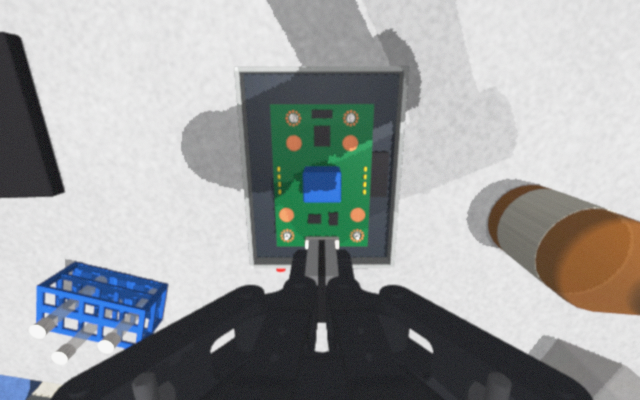

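View pics/w8c.png

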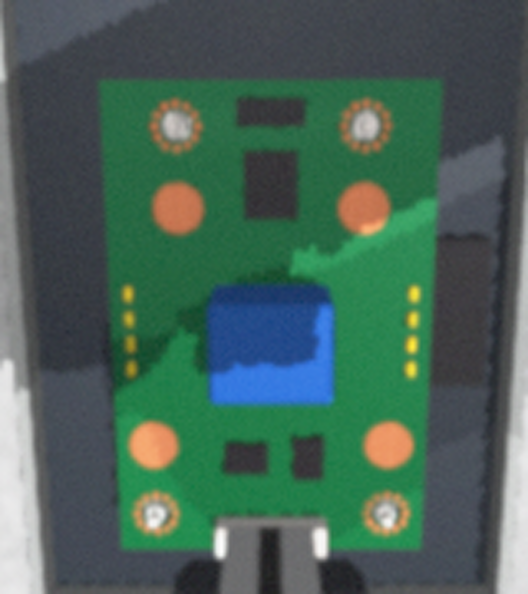

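```bash
python3 - <<'E'
from h import *
d=load('w8.pkl');P=cloud(d)
for n,(x,y) in dict(c=(178,209),d=(364,209),b=(154,445),a=(389,445)).items():
    u,v=240+x/3.3,80+y/3.3; u=int(u);v=int(v);print(n,np.nanmedian(P[v-2:v+3,u-2:u+3].reshape(-1,3),0).round(1))
f=lambda x,y,z=46.5:plane(d,240+(x+.5)/3.3-.5,80+(y+.5)/3.3-.5,z)
W=[f(389,445),f(154,445),f(178,209),f(364,209)]
o,th,e=fit(W,np.array([[38,38],[38,-38],[-38,-28],[-38,28.]]));print(o,th,e.round(1).tolist(),np.array(W).round(1))
o,th,e=fit([f(386,513),f(155,513),f(175,125),f(366,125)]);print(o,th,e.round(1).tolist())
th=np.radians(12.4);Rm=np.array([[np.cos(th),-np.sin(th)],[np.sin(th),np.cos(th)]])
for n,m in dict(a=[38,38],b=[38,-38],c=[-38,-28],d=[-38,28]).items(): print(n,(Rm@m+o).round(1))
E
```

```text
c [519.7 169.2  45.4]
d [507.6 224.5  45.4]
b [595.1 175.9  45.5]
a [578.9 249.7  45.5]
[550.31265036 205.28216546] 12.424596239074807 [[0.2, 0.1], [0.3, -0.1], [-0.2, -0.1], [-0.3, 0.0]] [[579.1 250.5  46.5]
 [595.3 176.4  46.5]
 [519.4 169.8  46.5]
 [507.5 224.4  46.5]]
[550.07864416 204.98888943] 12.354323364388982 [[0.1, -0.0], [0.1, 0.1], [-0.1, -0.0], [-0.1, -0.0]]
a [579.  250.3]
b [595.4 176. ]
c [519.  169.5]
d [507.  224.2]
```

>>> apply_moves(plan=[1,0.015,0.023,-0.02,0,1,0.0287,0.0462,-0.05,0,1,0.0287,0.0462,-0.085,0,1,0.0287,0.0462,-0.115,0,1,0.0287,0.0462,-0.135,0,1,0.0287,0.0462,-0.145,0,1,0.0287,0.0462,-0.145,0,1,0.0287,0.0462,-0.145,0])

```text
clock: 13.28
position: [579.8, 250.6, 64.9]
ee_rot: [-0.108, 0.994, -0.0, 0.0]
contact_force: [0.7, -0.4, 0.7]
gripper_width: 0.3
```

>>> apply_moves(plan=[1,0,0,0,0,1,0,0,0,0,1,0,0,0,0,1,0,0,0,0])

```text
clock: 13.62
position: [579.7, 250.7, 65.8]
ee_rot: [-0.107, 0.994, 0.001, 0.001]
contact_force: [1.1, 0.2, 0.3]
gripper_width: -0.2
```

```bash
python3 - <<'E'
from h import *
d=snap('wrist','w9.pkl');print(d['st']['position'],d['st']['ee_rot'],d['st']['contact_force'],d['st']['gripper_width'])
cv2.imwrite('pics/w9.png',d['color'][:,:,::-1])
E
```

```text
[579.67968926 250.74575539  65.8077684 ] [-1.07479138e-01  9.94206706e-01  5.59740543e-04  9.73342948e-04] [1.06712557 0.16613363 0.3380437 ] -0.18403006689741566
```

View pics/w9.png

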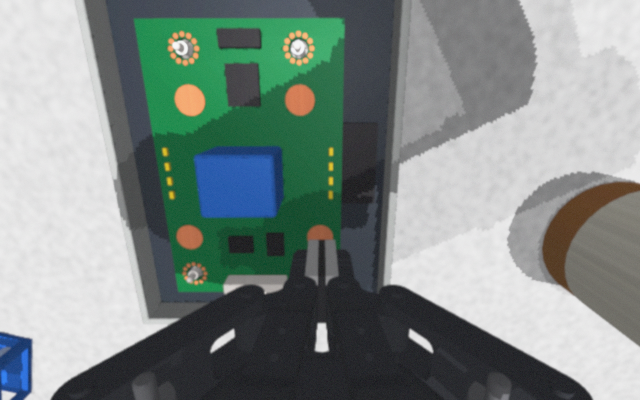

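Fingertips are above pad a at (320,235). I'll descend and feel for it.

>>> apply_moves(plan=[1,-0.0005,0,-0.008,0,1,-0.0005,0,-0.015,0,1,-0.0005,0,-0.017,0,1,-0.0005,0,-0.018,0,1,-0.0005,0,-0.018,0])

```text
clock: 14.08
position: [578.4, 250.3, 45.7]
ee_rot: [-0.107, 0.994, -0.0, -0.001]
contact_force: [-0.5, -0.6, 0.4]
gripper_width: 0.1
```

>>> apply_moves(plan=[1,0,0,-0.001,0,1,0,0,-0.002,0,1,0,0,-0.003,0,1,0,0,-0.003,0])

```text
clock: 14.42
position: [579.0, 250.6, 44.1]
ee_rot: [-0.108, 0.994, 0.0, 0.0]
contact_force: [-1.2, -1.1, 2.8]
gripper_width: -0.2
```

>>> apply_moves(plan=[1,0,0,-0.001,0,1,0,0,-0.002,0,1,0,0,-0.002,0])

```text
clock: 14.67
position: [579.1, 250.7, 42.8]
ee_rot: [-0.108, 0.994, 0.0, 0.001]
contact_force: [-1.3, -1.0, 6.0]
gripper_width: -0.5
```

>>> apply_moves(plan=[1,0,0,-0.001,0,1,0,0,-0.002,0,1,0,0,-0.002,0])

```text
clock: 14.92
position: [579.2, 250.7, 41.5]
ee_rot: [-0.108, 0.994, 0.0, 0.001]
contact_force: [-3.1, -0.5, 9.6]
gripper_width: 0.1
```

>>> apply_moves(plan=[1,0,0,-0.001,0,1,0,0,-0.002,0,1,0,0,-0.002,0])

```text
clock: 15.17
position: [579.0, 250.7, 37.5]
ee_rot: [-0.108, 0.994, 0.0, 0.0]
contact_force: [0.0, 1.1, 1.6]
gripper_width: 0.4
```

Force climbed to 9.6 N and then fell to 1.6 N, so post a has clicked. I'll go on gently to the hard stop.

>>> apply_moves(plan=[1,0,0,-0.0007,0,1,0,0,-0.0015,0,1,0,0,-0.0015,0])

```text
clock: 15.42
position: [579.1, 250.7, 37.1]
ee_rot: [-0.108, 0.994, -0.0, 0.0]
contact_force: [-2.3, -0.2, 7.7]
gripper_width: -0.0
```

>>> apply_moves(plan=[1,0,0,-0.0007,0,1,0,0,-0.0015,0,1,0,0,-0.0015,0])

```text
clock: 15.67
position: [579.1, 250.7, 36.8]
ee_rot: [-0.108, 0.994, -0.0, 0.001]
contact_force: [-3.1, -0.7, 13.5]
gripper_width: -0.2
```

>>> apply_moves(plan=[1,0,0,0.01,0,1,0,0,0.03,0,1,0.005,-0.025,0.04,0,1,0.011,-0.05,0.04,0,1,0.0163,-0.0745,0.035,0,1,0.0163,-0.0745,0.03,0,1,0.0163,-0.0745,0.028,0,1,0.0163,-0.0745,0.028,0])

```text
clock: 16.33
position: [594.5, 175.8, 61.5]
ee_rot: [-0.107, 0.994, -0.0, -0.001]
contact_force: [-0.5, 0.4, 1.1]
gripper_width: 0.0
```

>>> apply_moves(plan=[1,0,0,0,0,1,0,0,0,0])

```text
clock: 16.5
position: [595.0, 176.9, 62.5]
ee_rot: [-0.108, 0.994, -0.0, 0.0]
contact_force: [0.0, -0.1, -0.2]
gripper_width: 0.1
```

```bash
python3 - <<'E'
from h import *
d=snap('wrist','w10.pkl');print(d['st']['position'],d['st']['contact_force'])
cv2.imwrite('pics/w10.png',d['color'][:,:,::-1])
E
```

```text
[595.00782977 176.89557426  62.49207667] [ 0.01510928 -0.05195876 -0.22749784]
```

View pics/w10.png

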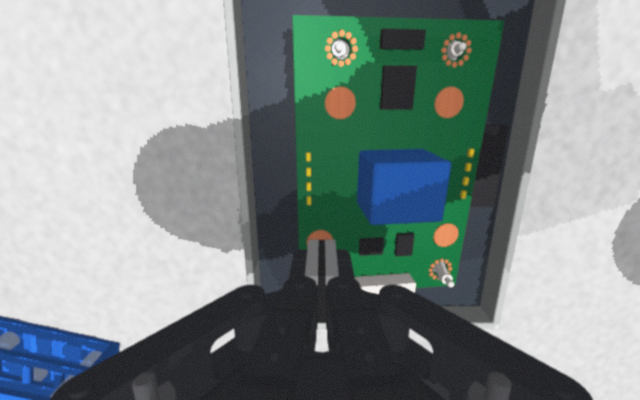

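Post a now stands well through its hole at (445,275), and the tip is over pad b (320,237).

>>> apply_moves(plan=[1,0.0003,-0.0008,-0.006,0,1,0.0003,-0.0008,-0.011,0,1,0.0003,-0.0008,-0.014,0,1,0.0003,-0.0008,-0.014,0,1,0.0003,-0.0008,-0.014,0])

```text
clock: 16.97
position: [595.1, 175.1, 48.0]
ee_rot: [-0.108, 0.994, -0.0, -0.0]
contact_force: [-0.1, 0.7, -0.6]
gripper_width: 0.3
```

>>> apply_moves(plan=[1,0,0,-0.001,0,1,0,0,-0.002,0,1,0,0,-0.003,0,1,0,0,-0.003,0])

```text
clock: 17.3
position: [595.6, 175.2, 46.0]
ee_rot: [-0.108, 0.994, 0.0, 0.0]
contact_force: [-0.7, -0.7, 2.6]
gripper_width: -0.0
```

>>> apply_moves(plan=[1,0,0,-0.001,0,1,0,0,-0.002,0,1,0,0,-0.002,0])

```text
clock: 17.55
position: [595.7, 175.1, 44.3]
ee_rot: [-0.108, 0.994, -0.0, 0.0]
contact_force: [-0.9, -1.8, 5.2]
gripper_width: 0.1
```

>>> apply_moves(plan=[1,0,0,-0.001,0,1,0,0,-0.002,0,1,0,0,-0.002,0])

```text
clock: 17.8
position: [595.7, 175.1, 42.4]
ee_rot: [-0.108, 0.994, -0.0, 0.001]
contact_force: [-0.5, -1.7, 4.8]
gripper_width: 0.0
```

>>> apply_moves(plan=[1,0,0,-0.001,0,1,0,0,-0.002,0,1,0,0,-0.002,0])

```text
clock: 18.05
position: [594.9, 175.1, 38.8]
ee_rot: [-0.107, 0.994, 0.0, -0.0]
contact_force: [0.1, 0.2, -0.1]
gripper_width: -0.1
```

>>> apply_moves(plan=[1,0,0,-0.001,0,1,0,0,-0.0015,0,1,0,0,-0.0015,0])

```text
clock: 18.3
position: [595.1, 175.1, 37.6]
ee_rot: [-0.107, 0.994, -0.0, -0.0]
contact_force: [-0.9, -0.1, -0.1]
gripper_width: 0.0
```

>>> apply_moves(plan=[1,0,0,-0.0008,0,1,0,0,-0.0015,0,1,0,0,-0.0015,0])

```text
clock: 18.55
position: [595.3, 175.2, 37.2]
ee_rot: [-0.108, 0.994, -0.0, 0.0]
contact_force: [-1.4, 0.2, 4.2]
gripper_width: -0.1
```

>>> apply_moves(plan=[1,0,0,-0.0008,0,1,0,0,-0.0015,0,1,0,0,-0.0015,0])

```text
clock: 18.8
position: [595.4, 175.2, 36.9]
ee_rot: [-0.108, 0.994, -0.0, 0.0]
contact_force: [-3.4, -0.9, 9.5]
gripper_width: 0.0
```

>>> apply_moves(plan=[1,0,0,0.015,0,1,0,0,0.045,0,1,-0.025,-0.002,0.05,0,1,-0.05,-0.004,0.05,0,1,-0.0764,-0.0057,0.045,0,1,-0.0764,-0.0057,0.035,0,1,-0.0764,-0.0057,0.03,0,1,-0.0764,-0.0057,0.03,0])

```text
clock: 19.47
position: [518.8, 169.4, 64.0]
ee_rot: [-0.108, 0.994, -0.0, -0.001]
contact_force: [0.3, 1.0, 0.4]
gripper_width: 0.2
```

>>> apply_moves(plan=[1,0,0,0,0,1,0,0,0,0,1,0,0,0,0])

```text
clock: 19.72
position: [519.8, 169.7, 65.0]
ee_rot: [-0.107, 0.994, 0.0, 0.0]
contact_force: [0.7, 0.6, 0.4]
gripper_width: 0.1
```

```bash
python3 - <<'E'
from h import *
d=snap('wrist','w11.pkl');print(d['st']['position'],d['st']['contact_force'])
cv2.imwrite('pics/w11.png',d['color'][:,:,::-1])
E
```

```text
[519.82539036 169.67102035  65.0435874 ] [0.66999377 0.6318352  0.39078887]
```

View pics/w11.png

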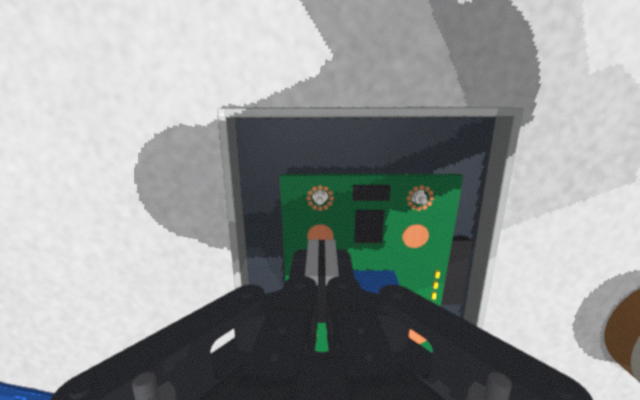

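Tip over pad c at (320,235), with pins c and d still in their holes.

>>> apply_moves(plan=[1,-0.0005,0,-0.006,0,1,-0.0005,0,-0.012,0,1,-0.0005,0,-0.016,0,1,-0.0005,0,-0.016,0,1,-0.0005,0,-0.016,0])

```text
clock: 20.18
position: [518.2, 169.3, 48.5]
ee_rot: [-0.107, 0.994, -0.0, -0.001]
contact_force: [-0.0, 0.2, -0.2]
gripper_width: 0.2
```

>>> apply_moves(plan=[1,0,0,-0.001,0,1,0,0,-0.002,0,1,0,0,-0.003,0,1,0,0,-0.003,0])

```text
clock: 20.52
position: [518.3, 169.4, 45.9]
ee_rot: [-0.107, 0.994, 0.0, -0.0]
contact_force: [0.1, -0.1, -0.7]
gripper_width: -0.2
```

>>> apply_moves(plan=[1,0,0,-0.001,0,1,0,0,-0.002,0,1,0,0,-0.002,0])

```text
clock: 20.77
position: [518.3, 169.4, 43.9]
ee_rot: [-0.107, 0.994, -0.0, -0.0]
contact_force: [-0.4, -0.1, -0.1]
gripper_width: 0.1
```

>>> apply_moves(plan=[1,0,0,-0.001,0,1,0,0,-0.002,0,1,0,0,-0.002,0])

```text
clock: 21.02
position: [518.5, 169.5, 42.5]
ee_rot: [-0.108, 0.994, -0.0, 0.0]
contact_force: [-0.3, -0.0, 4.3]
gripper_width: 0.0
```

>>> apply_moves(plan=[1,0,0,-0.001,0,1,0,0,-0.002,0,1,0,0,-0.002,0])

```text
clock: 21.27
position: [518.5, 169.4, 41.3]
ee_rot: [-0.108, 0.994, -0.0, 0.0]
contact_force: [-2.8, -0.5, 9.6]
gripper_width: 0.2
```

>>> apply_moves(plan=[1,0,0,-0.001,0,1,0,0,-0.0015,0,1,0,0,-0.0015,0])

```text
clock: 21.52
position: [518.5, 169.4, 40.5]
ee_rot: [-0.108, 0.994, -0.0, 0.0]
contact_force: [-4.9, -1.3, 14.3]
gripper_width: -0.1
```

>>> apply_moves(plan=[1,0,0,-0.0007,0,1,0,0,-0.001,0,1,0,0,-0.001,0])

```text
clock: 21.77
position: [518.5, 169.4, 40.0]
ee_rot: [-0.108, 0.994, -0.0, 0.0]
contact_force: [-6.0, -1.0, 16.1]
gripper_width: 0.4
```

>>> apply_moves(plan=[1,0,0,-0.0007,0,1,0,0,-0.001,0,1,0,0,-0.001,0])

```text
clock: 22.02
position: [518.5, 169.6, 37.3]
ee_rot: [-0.108, 0.994, 0.0, 0.0]
contact_force: [-0.9, 0.7, 3.9]
gripper_width: 0.1
```

>>> apply_moves(plan=[1,0,0,-0.0007,0,1,0,0,-0.001,0,1,0,0,-0.001,0])

```text
clock: 22.27
position: [518.2, 169.3, 34.9]
ee_rot: [-0.107, 0.994, -0.0, -0.0]
contact_force: [-0.5, 0.8, 0.6]
gripper_width: 0.1
```

>>> apply_moves(plan=[1,0,0,-0.0007,0,1,0,0,-0.001,0,1,0,0,-0.001,0])

```text
clock: 22.52
position: [518.4, 169.4, 34.5]
ee_rot: [-0.108, 0.994, -0.0, -0.0]
contact_force: [-1.4, 0.5, 2.3]
gripper_width: 0.1
```

>>> apply_moves(plan=[1,0,0,-0.0007,0,1,0,0,-0.0015,0,1,0,0,-0.0015,0])

```text
clock: 22.77
position: [518.4, 169.4, 34.4]
ee_rot: [-0.108, 0.994, -0.0, 0.0]
contact_force: [-4.2, -1.3, 12.6]
gripper_width: 0.2
```

>>> apply_moves(plan=[1,0,0,-0.0007,0,1,0,0,-0.001,0,1,0,0,-0.001,0])

```text
clock: 23.02
position: [518.4, 169.4, 34.4]
ee_rot: [-0.108, 0.994, -0.0, 0.0]
contact_force: [-5.3, -1.3, 17.3]
gripper_width: 0.1
```

Hard stop on c at 34.4. Now pad d.

>>> apply_moves(plan=[1,0,0,0.012,0,1,0,0,0.03,0,1,-0.006,0.027,0.035,0,1,-0.0114,0.0548,0.03,0,1,-0.0114,0.0548,0.023,0,1,-0.0114,0.0548,0.02,0,1,-0.0114,0.0548,0.02,0,1,-0.0114,0.0548,0.02,0])

```text
clock: 23.68
position: [506.7, 223.3, 51.3]
ee_rot: [-0.107, 0.994, -0.0, -0.001]
contact_force: [1.0, -0.1, -0.2]
gripper_width: -0.2
```

```bash
python3 - <<'E'
from h import *
d=snap('wrist','w12.pkl');print(d['st']['position'],d['st']['contact_force'])
crop(d,160,80,480,280,2.4,'pics/w12.png')
E
```

```text
[506.67280735 223.3169338   51.31110996] [ 1.02711327 -0.10873662 -0.17093182]
```

View pics/w12.png

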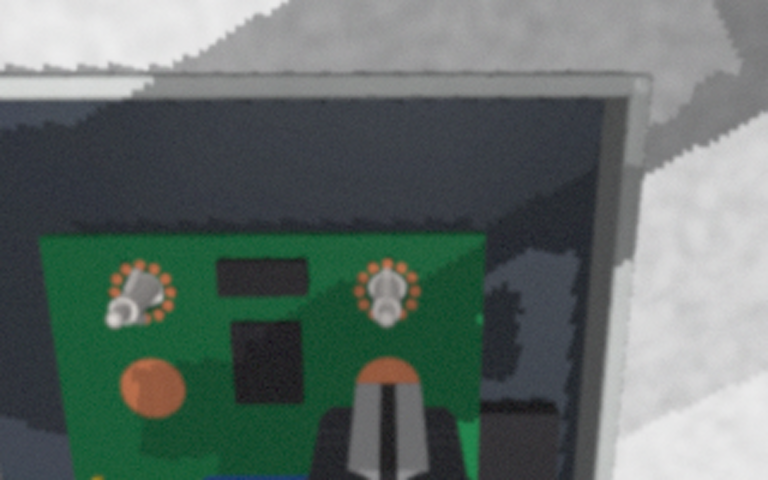

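>>> apply_moves(plan=[1,0,0.0005,-0.005,0,1,0,0.0005,-0.009,0,1,0,0.0005,-0.01,0,1,0,0.0005,-0.01,0])

```text
clock: 24.07
position: [506.8, 224.2, 41.5]
ee_rot: [-0.107, 0.994, -0.0, -0.0]
contact_force: [0.7, -0.5, -0.3]
gripper_width: -0.2
```

>>> apply_moves(plan=[1,0,0,-0.001,0,1,0,0,-0.002,0,1,0,0,-0.002,0])

```text
clock: 24.32
position: [507.0, 224.7, 39.9]
ee_rot: [-0.107, 0.994, -0.0, -0.0]
contact_force: [0.3, -1.1, -0.3]
gripper_width: -0.2
```

>>> apply_moves(plan=[1,0,0,-0.001,0,1,0,0,-0.002,0,1,0,0,-0.002,0])

```text
clock: 24.57
position: [506.9, 224.8, 37.8]
ee_rot: [-0.107, 0.994, -0.0, -0.0]
contact_force: [-0.4, -0.9, -0.1]
gripper_width: 0.1
```

>>> apply_moves(plan=[1,0,0,-0.001,0,1,0,0,-0.0015,0,1,0,0,-0.0015,0])

```text
clock: 24.82
position: [506.9, 224.7, 36.4]
ee_rot: [-0.107, 0.994, -0.0, -0.0]
contact_force: [-0.3, 0.8, 0.0]
gripper_width: 0.0
```

>>> apply_moves(plan=[1,0,0,-0.001,0,1,0,0,-0.0015,0,1,0,0,-0.0015,0])

```text
clock: 25.07
position: [506.9, 224.7, 34.9]
ee_rot: [-0.107, 0.994, -0.0, -0.0]
contact_force: [0.3, -0.6, -0.5]
gripper_width: 0.2
```

>>> apply_moves(plan=[1,0,0,-0.0007,0,1,0,0,-0.0015,0,1,0,0,-0.0015,0])

```text
clock: 25.32
position: [507.1, 224.8, 34.5]
ee_rot: [-0.108, 0.994, -0.0, 0.0]
contact_force: [-1.7, -1.7, 7.1]
gripper_width: 0.6
```

>>> apply_moves(plan=[1,0,0,-0.0007,0,1,0,0,-0.0015,0,1,0,0,-0.0015,0])

```text
clock: 25.57
position: [507.1, 224.8, 34.4]
ee_rot: [-0.108, 0.994, -0.0, 0.0]
contact_force: [-5.1, -0.7, 15.1]
gripper_width: -0.0
```

>>> apply_moves(plan=[1,0,0,-0.0005,0,1,0,0,-0.001,0,1,0,0,-0.001,0])

```text
clock: 25.82
position: [507.1, 224.8, 34.3]
ee_rot: [-0.108, 0.994, -0.0, 0.0]
contact_force: [-6.8, -1.6, 20.8]
gripper_width: 0.3
```

Pad d is already at the same hard stop, 34.3, so d went through along with c. Now I'll rise and check all four corners.

>>> apply_moves(plan=[1,0,0,0.015,0,1,0,0,0.05,0,1,0.01,-0.005,0.085,0,1,0.02,-0.01,0.12,0,1,0.043,-0.02,0.14,0,1,0.043,-0.02,0.15,0,1,0.043,-0.02,0.15,0,1,0.043,-0.02,0.15,0])

```text
clock: 26.48
position: [549.3, 204.5, 180.4]
ee_rot: [-0.107, 0.994, 0.0, -0.001]
contact_force: [-0.8, -1.2, -0.3]
gripper_width: -0.4
```

>>> apply_moves(plan=[1,0,0,0,0,1,0,0,0,0,1,0,0,0,0,1,0,0,0,0])

```text
clock: 26.82
position: [549.4, 204.8, 180.0]
ee_rot: [-0.108, 0.994, -0.0, -0.001]
contact_force: [0.4, -0.8, -0.5]
gripper_width: 0.0
```

```bash
python3 - <<'E'
from h import *
d=snap('wrist','w13.pkl');print(d['st']['position'],d['st']['contact_force'])
crop(d,230,80,410,270,3.1,'pics/w13.png')
P=cloud(d);th=np.radians(12.37);Rm=np.array([[np.cos(th),-np.sin(th)],[np.sin(th),np.cos(th)]])
z=P[...,2];B=(P[...,:2]-[550.1,204.9])@Rm
for n,m in dict(a=(38,38),b=(38,-38),c=(-38,-28),d=(-38,28),na=(62,28),nb=(62,-28),nc=(-62,-40),nd=(-62,40),ea=(55,45),eb=(55,-45)).items():
    k=(np.hypot(*(B-m).transpose(2,0,1))<5)&(z<80);print(n,k.sum(),np.nanmedian(z[k]).round(2))
k=(np.hypot(*(B-[0,72]).transpose(2,0,1))<6)&(z<80);print('floor',np.nanmedian(z[k]))
E
```

```text
[549.3681474  204.78419682 180.00960938] [ 0.37290353 -0.77263513 -0.54516822]
a 71 34.95
b 73 35.09
c 86 35.03
d 87 34.98
na 65 34.55
nb 68 34.44
nc 95 34.5
nd 92 34.75
ea 68 34.69
eb 67 34.64
floor 22.241240662073153
```

View pics/w13.png

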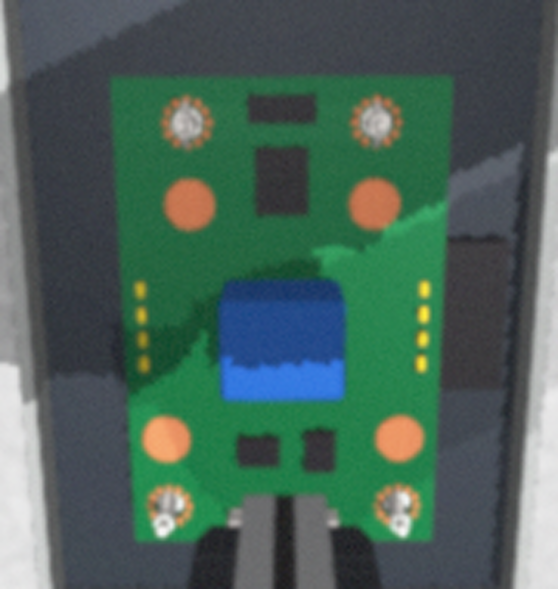

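```bash
python3 - <<'E'
from h import *
d=load('w13.pkl');P=cloud(d);th=np.radians(12.37);Rm=np.array([[np.cos(th),-np.sin(th)],[np.sin(th),np.cos(th)]])
B=(P[...,:2]-[550.1,204.9])@Rm;z=P[...,2]
for m in((-90,0),(-50,-65),(0,-65),(-80,50)):
    k=(np.hypot(*(B-m).transpose(2,0,1))<6)&(z<80);print(m,np.nanmedian(z[k]).round(2))
for n in('side','scene'):
    e=snap(n,f'{n}9.pkl');cv2.imwrite(f'pics/{n}9.png',e['color'][:,:,::-1])
E
```

```text
(-90, 0) 14.62
(-50, -65) 14.62
(0, -65) 14.48
(-80, 50) 14.56
```

View pics/scene9.png

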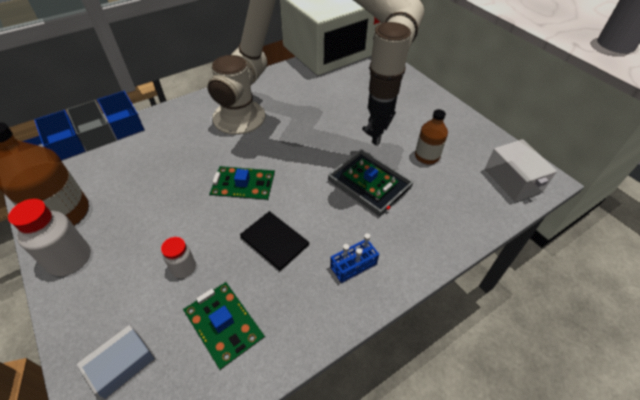

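The floor is at 14.6, so the shoulders are at 30.6 and a homed board's top should be at 34.6. I measured 34.4–35.1 at all corners, so it is home. The rack, bottle and jar are at the same pixels as at the start. Handing in.

```bash
python3 -c "
from bench import arm
print(arm.job_done())"
```

```text
the job is handed in; nothing more can be done
None
```

The board is snapped onto all four posts and let go, with its white connector over the wide end. I handed the job in at about 27 s of the 64 s allowed; no verdict was reported.

- **Placing:** I took the smallest board, the one on the black foam, by its blue block. I laid it on the posts and let go; afterwards all four pins showed in their holes.
- **Pressing:** The highest push I read at each pad before its click was:
  - a: about 10 N
  - b: about 5 N
  - c: about 16 N
  - d: no click of its own; it was already at the hard stop when I reached it, so I take it to have gone through with c. The last check push there reached 20.8 N, just over the 20 N guide.
- **Last checks:** The board's top was at 34.4–35.1 mm around all four corners, against 34.6 mm expected when home. The rack, bottle and jar stood at the same places in the picture as at the start.
- **Not fully matched:** Pads a and b stopped at about 37 mm while the board was still tilted. I confirmed them afterwards by the depth reading only, not by pressing again.

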